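Dock a sensor module in a tilted programming stand

TASK

Lay the orange module (do not drop it), gold contacts leading down the slope, flat on the upper part of the tilted deck and let go of it there, so that it slides down by itself into the corner between the black side fence and the blue connector. Then push it gently further down the slope, driving the stiff connector back, until the module is fully home against the clamped steel stop with the yellow tell-tale pushed in, still flat on the deck and snug along the side fence; let go and leave everything else on the table where it is.

Things in the scene. Friction and masses are not known exactly. Their poses are not given: they have to be found in the camera images.
- module: Orange flat box module, 46 mm wide (own x), 90 mm long (own y), 16 mm thick (own z), about 0.11 to 0.22 kg, slippery plastic. Origin at the centre of its underside; z out of its top. Five gold contact strips at its -y end, a black label on top nearer its +y end. It lies flat, right way up, on the table.
- module_contacts (a point): Middle of the module's contact end face (own y = -45 mm, 8 mm above its underside). This end must meet the blue connector.
- deck: Fixed, tilted, slippery metal deck, 8 mm thick. Origin on its upper surface, x = 0 at the side fence's face; z is its normal, x runs downhill across it (about 16 deg), y uphill along it (about 21 deg). Surface spans x -125 to 14, y -65 to 165 mm. The docked module fills x -46 to 0 mm, its axes along the deck's. Let go flat and square farther up, it slides to fence and connector by itself.
- fence (a point): Middle of the top edge of the black side fence's face: the face is at x = 0 of the deck and runs from y = -16 to 80 mm; the fence is 10 mm thick and 12 mm high.
- connector_face (a point): Middle of the blue connector's face towards the module: 18 mm wide, 13 mm high, centred at x = -23 mm of the deck, 7 mm above the surface. It starts at y = 7 to 12 mm of the deck, slides down the slope under about 5 N and stays where it is left; the module's weight alone does not drive it to the stop.
- stand: The fixed stand that carries the deck: a dark 160 x 230 x 8 mm base plate on the table with four posts up to the deck. Origin at the centre of its underside.
- spare: Grey module of the same size without contacts, loose on the table; leave alone. Origin at the centre of its underside.
- phone: Black phone 148 x 72 x 9 mm, lying loose; leave alone. Origin at the centre of its underside.
- mug: White mug, 80 mm across, 90 mm high, loose; leave alone. Origin at the centre of its underside.
- driver: Screwdriver 160 mm long with a red handle, lying loose; leave alone.
- can: Red can 66 mm across, 115 mm high, loose; leave alone. Origin at the centre of its underside.
- telltale (a joint): Travel in m of the yellow tell-tale pin on the steel stop (two posts 14 mm high, 42 mm over all, under a bridge): 0 stands 4 mm proud of the stop's face, 0.004 pushed level with it by the module; stays where left (0.8 N). The stop is clamped anywhere with its face at y = -16 to 0 mm of the deck (not measured; feel or look for it) and does not give: over 25 N on it is too much.
There are look-alikes about, which are no part of the job. There is more than one size of the module; the job needs the smallest.

How it is judged (in metres and radians):
On the way, in this order (a step that is already met when the one before it is completed fails the run):
1. the module is brought down on the deck, flat and within 12 mm of its surface, while the fingers still hold it (x of module in the frame of deck between -0.125 and 0 m and y of module in the frame of deck between 0.03 and 0.165 m and z of module in the frame of deck between -0.005 and 0.012 m and angle between the z axis of module and the z axis of deck, either way round below 0.25 rad and contact force between the fingers and module above 0.5 N), for 0.05 s.
2. the module, not touched by the robot, rests in the corner flat on the deck: side within 2.5 mm of the fence, contact end against the connector, not yet at the stop (x of module in the frame of deck above -0.0255 m and z of module in the frame of deck below 0.003 m and y of module_contacts in the frame of connector_face between -0.003 and 0.0025 m and angle between the y axis of module and the y axis of deck, either way round below 0.05 rad and contact force between each of the fingers, the arm and module below 0.1 N and linear speed of module below 0.02 m/s and value of joint telltale below 0.002 m), for 0.2 s.
3. the module has been pushed home: it has pushed the tell-tale in to within 1.5 mm of level with the stop (value of joint telltale above 0.0025 m and y of module_contacts in the frame of connector_face below 0.0025 m and y of module_contacts in the frame of deck below 0.002 m), for 0.1 s.
At the end, for the whole second after the job is handed in: The module lies at rest flat on the deck (within 3 mm), its contact end against the connector (within 2.5 mm) and home at the stop, having pushed the tell-tale in to within 1.5 mm of level with the stop's face; its side is within 2 mm of the side fence and it is square to the deck within 2 degrees (all of step 3 and y of module_contacts in the frame of connector_face above -0.003 m and y of module_contacts in the frame of deck above -0.019 m and x of module in the frame of deck between -0.025 and -0.02 m and z of module in the frame of deck below 0.003 m and angle between the y axis of module and the y axis of deck, either way round below 0.035 rad and angle between the z axis of module and the z axis of deck, either way round below 0.05 rad and linear speed of module below 0.01 m/s); the robot touches nothing.
It fails at once if the robot presses the module on the stand with more than 25 N (contact force between module and stand above 25 N and contact force between any of the fingers, the arm and module above 0.3 N).
It fails at once if the robot itself pushes the stand or its connector with more than 25 N (contact force between any of the fingers, the arm and stand above 25 N).
It fails at once if the spare module, phone, mug, screwdriver or can is moved by more than 15 mm (distance of any of spare, phone, mug, driver, can from where it was at the start of the episode above 0.015 m).
It also fails if it takes over 54 s, if anything falls off the work surface, if the arm or the gripper's body presses on something with over 40 N, if the wrist force passes 120 N, or if a joint passes its speed limit or range.

ROBOT

A 6-joint arm with a two-finger parallel gripper is mounted at the origin on the work surface. World frame = base frame: x ahead of the robot, y to its left, z up, the work surface at z = 0. Lengths are in m, angles in degrees, forces in N, time in s.
With the tool pointing down it reaches from about 0.35 to 0.875 m from the base axis. Payload 4.2 kg.
Tool frame: the origin (TCP) lies on the front face of the gripper's body, between the roots of the fingers; the fingertips stand 70 mm ahead of it and the grasp point (between the pads) lies 51 mm ahead of it; x points along the fingers, y is the direction in which the jaws open and shut, and the axes are right-handed (so a half turn about x gives the same grasp; the last joint's range is limited). The gripper opens to 87 mm and grips with 3 to 60 N. Pads are 19 mm wide; open, the fingers measure 117 mm over their backs; the gripper's body (75 mm by 190 mm) begins 51 mm behind the grasp point.
Start: joints at [83.4, 22.042, 0.453, 0, -68.411, -14.817], TCP at [0.228, 0.582, 0.292] pointing down, gripper open.
Joint ranges: [-179.83, 179.83], [-69.29, 118.12], [-61.27, 80.66], [-181.25, 117.63], [-171.15, -9.14], [-177.46, 177.46]. Speed limits (degrees/s): [159.86, 159.86, 180, 180, 180, 180].

INTERFACE

Orientations are given as a 3x3 rotation matrix whose columns are the frame's x, y, z axes.
In Python, from station import r, viewer, spotter gives the robot as it stands.
- The arm moves only by the tool move_arm, never from a script. Its argument "series" is a list that holds one entry, the list of rows, each a list of 7 numbers: the turn, a rotation vector about the world's x, y, z scaled (see below), then the shift along the world's x, y, z scaled (see below), then the opening, from 0 (shut) to 1 (fully open). A call has 1 to 20 rows; each row shifts and turns the pose as measured when the row begins; what a row does not reach is not made up. The controller multiplies each number of a shift by 60 mm and each number of a turn by 8 degrees. A row lasts 1/8 s, in which the tool goes at most 62.5 mm and 10.7 degrees, less where a joint would pass 70% of its speed; a pose out of reach is approached as far as the arm can. A call with a number of a shift or a turn outside -1 to 1 is refused whole. A call with a gripper value outside its range is refused whole. The fingers move at their own pace and stop on an object; the grip force is fixed at half the most. Time passes only in rows, so rows that do not move let the fingers close. It gives the time, the measured TCP pose, the force and the opening at its end, in the units of the state.
- r.sense(): the state, without advancing time (a new reading comes with each control period).
- viewer.capture(name): name is "scene" or "side" or "wrist"; returns (picture, depth): 384x512x3 uint8, red, green, blue; 384x512 float32, m along the optical axis (not along the pixel's ray), 0 where there is no reading.
- viewer.camera_params(name): a dict with "mtx" (3x3 intrinsics, pixels), "pose" (4x4, takes a point from camera to world coordinates). Camera axes: x right, y down, z forward; pixel columns grow to the right and rows downward; lengths in m; the calibration is good to about 2 mm. The wrist camera is an equidistant fisheye: a pixel r from the principal point sees the ray r / f radians off the axis. A picture is of the moment at which its call begins: read the wrist's pose just before it. camera_params takes no time and is no camera call; for the wrist camera it gives the pose at the moment of the call.
- r.finish_job(): hands the job in, once; it reports no verdict.
Trained networks look in the newest picture that a camera, given by its name, has taken for a name from the list of things; names that differ only in an ending like _2 or _b are one class to them, and where a whole thing is asked for, a point or a joint stands for the part that bears it (a point fixed in the world has none). Each returns a list of dicts, best first, with "conf" (0 to 1); they miss things now and then, are a little off and sometimes report something else, mostly with a low value. They report only what shows in the picture. A call takes as long as a camera call. They do not tell look-alikes from the thing itself.
- spotter.find_in(camera, name): "centre" ([column, row] in pixels, amid what is visible of it).
- spotter.trace(camera, name): "mask" (384x512 bool, what is visible of it) and "centre" ([column, row] in pixels, amid what is visible of it).
The state is a dict: "time_s": time; "joints": joint angles; "joint_velocities": joint speeds; "effort": joint torques, N m; "tcp_pos": TCP position; "ee_rot": TCP orientation; "wrist_force": force on the tool from outside, world axes, zero at the start; "moment": the same for the moment, N m; "gripper_width": opening from 0.0 (shut) to 1.0 (fully open).
Only numpy, scipy, OpenCV 4.12 (cv2) and the standard library are available. Lean on these libraries where they do the work, as an engineer would, in place of code of your own. Each camera call takes 0.05 s, during which the arm holds its last target.

## Working session

There is one attempt and no reset: what is moved stays moved. The work goes in short steps, Python scripts to look and compute and a tool call to move; the robot and the scene stay as the last step left them, time stands still between calls to the robot, and variables do not carry over. Pictures are saved under pics/ and viewed, and the job is handed in when it is done.

Besides the shell and the picture viewer there is one more tool, called after "Request:" as name(argument=value, ...), one argument or row to a line, values as JSON. move_arm: Moves the arm, as the interface text tells. Its arguments: {"type":"object","properties":{"series":{"type":"array","items":{"type":"array","items":{"type":"array","items":{"type":"number","minimum":-1,"maximum":1}}}}},"required":["series"]}

```bash
ls; mkdir -p pics; python3 - <<'E'
from station import r, viewer, spotter
import cv2,numpy as np
s=r.sense(); print(s['time_s'],s['tcp_pos'],s['ee_rot'],s['gripper_width'],s['wrist_force'])
for c in ['scene','side','wrist']:
    p,d=viewer.capture(c); cv2.imwrite(f'pics/{c}0.png',p[...,::-1]); np.savez(f'pics/{c}0.npz',p=p,d=d,**viewer.camera_params(c))
    pr=viewer.camera_params(c);print(c,pr['mtx'].tolist(),np.round(pr['pose'],3).tolist())
    for n in ['module','deck']:
        print(c,n,[(x['conf'],x['centre']) for x in spotter.find_in(c,n)])
print(r.sense()['time_s'])
E
```

```text
pics
0.0 [0.22800675 0.58144715 0.291132  ] [[-7.51227164e-04 -3.65309937e-01 -9.30885646e-01]
 [-2.08660037e-03 -9.30883310e-01  3.65310704e-01]
 [-9.99997541e-01  2.21681766e-03 -6.29510199e-05]] 0.9999742930371618 [-0.33781827  1.52809768 -0.05635218]
scene [[370.4453123946731, 0.0, 257.38113553134093], [0.0, 370.4453123946731, 196.80181934498071], [0.0, 0.0, 1.0]] [[0.599, 0.527, -0.603, 1.049], [0.8, -0.378, 0.466, -0.268], [0.018, -0.761, -0.648, 0.606], [0.0, 0.0, 0.0, 1.0]]
scene module [(0.87, [224.8, 158.7]), (0.82, [270.0, 181.0]), (0.73, [258.8, 224.9])]
scene deck [(0.72, [142.8, 245.8])]
side [[485.1253157764385, 0.0, 255.23378020867517], [0.0, 485.1253157764385, 202.4107318636896], [0.0, 0.0, 1.0]] [[0.962, -0.214, 0.172, 0.321], [-0.275, -0.734, 0.621, -0.646], [-0.007, -0.644, -0.765, 1.043], [0.0, 0.0, 0.0, 1.0]]
side module [(0.9, [221.6, 200.6]), (0.82, [267.4, 226.3]), (0.66, [167.7, 222.9])]
side deck [(0.89, [293.6, 294.6]), (0.29, [219.7, 202.7])]
wrist [[297.3186396354542, 0.0, 256.6207913776774], [0.0, 297.3186396354542, 193.545308134568], [0.0, 0.0, 1.0]] [[-0.366, -0.892, -0.266, 0.303], [-0.931, 0.35, 0.104, 0.553], [-0.0, 0.286, -0.958, 0.384], [0.0, 0.0, 0.0, 1.0]]
wrist module [(0.57, [477.8, 33.1])]
wrist deck []
0.45
```

View pics/scene0.png

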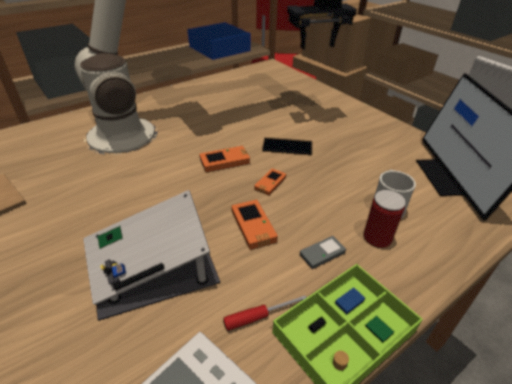

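View pics/side0.png

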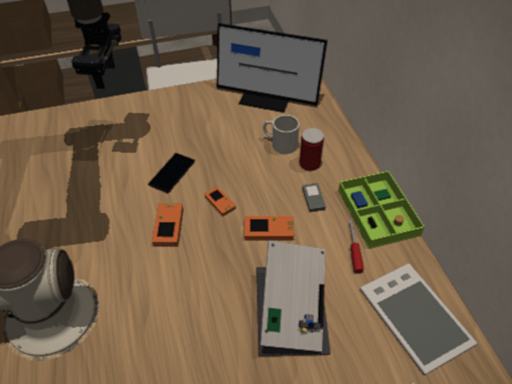

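View pics/wrist0.png

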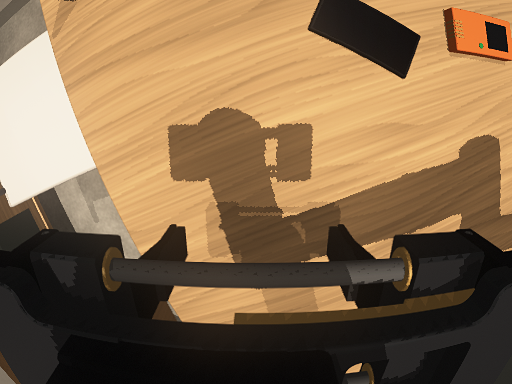

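The small module is at scene (270,181) and side (221,201). Two bigger look-alikes sit near it. The deck is at scene (150,250), with the fence at the lower right, the connector near (112,270) and a green look-alike board.

```bash
cat > h.py <<'E'
import numpy as np,cv2
def load(n,c):
    z=np.load(f'pics/{n}.npz'); return z['p'],z['d'],z['mtx'],z['pose']
def cloud(d,K,T):
    v,u=np.mgrid[:d.shape[0],:d.shape[1]]
    X=np.stack([(u-K[0,2])/K[0,0]*d,(v-K[1,2])/K[1,1]*d,d],-1)
    return X@T[:3,:3].T+T[:3,3]
E
python3 - <<'E'
from h import *
for c,rs in [('scene',[(75,185,150,135),(235,160,70,40)]),('side',[(245,230,100,130),(195,180,50,40)])]:
    p,d,K,T=load(c+'0',c); W=cloud(d,K,T)
    for i,(x,y,w,h) in enumerate(rs):
        cv2.imwrite(f'pics/z{c}{i}.png',cv2.resize(p[y:y+h,x:x+w,::-1],None,fx=560/w,fy=560/w,interpolation=cv2.INTER_CUBIC))
    hsv=cv2.cvtColor(p,cv2.COLOR_RGB2HSV)
    m=((hsv[...,0]<14)&(hsv[...,1]>190)&(hsv[...,2]>120)&(d>0)).astype(np.uint8)
    n,l,st,ce=cv2.connectedComponentsWithStats(m)
    for k in range(1,n):
        if st[k,4]>60:
            mm=l==k; P=W[mm]; top=P[P[:,2]>np.percentile(P[:,2],60)-.003]
            print(c,ce[k].round(),st[k,4],'z',np.percentile(P[:,2],[5,50,95]).round(4),cv2.minAreaRect((P[P[:,2]>.5*np.percentile(P[:,2],95)][:,:2]*1000).astype(np.float32)))
    # table z
    print('table',np.median(W[150:200,100:140,2][d[150:200,100:140]>0]) if c=='side' else np.median(W[240:260,380:420,2]))
E
```

```text
scene [285.  58.] 135 z [-0.2892 -0.2847 -0.2798] ((0.0, 0.0), (0.0, 0.0), 0.0)
scene [245. 316.] 341 z [0.0207 0.0248 0.0274] ((754.1018676757812, -60.23685836791992), (74.97550201416016, 15.55296802520752), 73.04075622558594)
table 0.0011284388335899287
side [357. 256.] 143 z [0.0227 0.0263 0.0296] ((747.6157836914062, -58.9383659362793), (73.88410949707031, 15.178303718566895), 72.61009216308594)
table 0.002527545275616827
```

```bash
python3 - <<'E'
from h import *
for c,pts in [('scene',[(225,160),(270,181),(255,224)]),('side',[(170,223),(221,201),(267,228)])]:
    p,d,K,T=load(c+'0',c); W=cloud(d,K,T)
    hsv=cv2.cvtColor(p,cv2.COLOR_RGB2HSV)
    m=((hsv[...,0]<18)&(hsv[...,1]>180)&(hsv[...,2]>100)&(d>0)).astype(np.uint8)
    m2=cv2.morphologyEx(m,cv2.MORPH_CLOSE,np.ones((7,7)))
    n,l,st,ce=cv2.connectedComponentsWithStats(m2)
    for u,v in pts:
        k=l[v,u]
        if k==0: print('bg',hsv[v,u]);continue
        P=W[(l==k)&(d>0)]; zt=np.percentile(P[:,2],80); t=P[abs(P[:,2]-zt)<.003]
        b=cv2.minAreaRect((t[:,:2]*1000).astype(np.float32))
        print(c,(u,v),'z',zt.round(4),b, cv2.boxPoints(b).round().tolist())
E
```

```text
scene (225, 160) z 0.0246 ((313.75091552734375, 178.49095153808594), (123.49810791015625, 60.64937210083008), 73.93810272216797) [[268.0, 128.0], [326.0, 111.0], [360.0, 229.0], [302.0, 246.0]]
scene (270, 181) z 0.0175 ((467.4848937988281, 222.06661987304688), (41.85636520385742, 80.56426239013672), 20.12811279296875) [[434.0, 253.0], [462.0, 177.0], [501.0, 191.0], [473.0, 267.0]]
scene (255, 224) z 0.0246 ((568.2970581054688, 91.97718811035156), (62.13264465332031, 124.91963958740234), 74.07830047607422) [[500.0, 79.0], [620.0, 45.0], [637.0, 105.0], [517.0, 139.0]]
bg [120  45  17]
side (221, 201) z 0.0202 ((458.53546142578125, 223.3776092529297), (42.270790100097656, 86.938232421875), 22.398176193237305) [[422.0, 256.0], [456.0, 175.0], [495.0, 191.0], [462.0, 272.0]]
bg [  8 159  48]
```

View pics/zscene0.png

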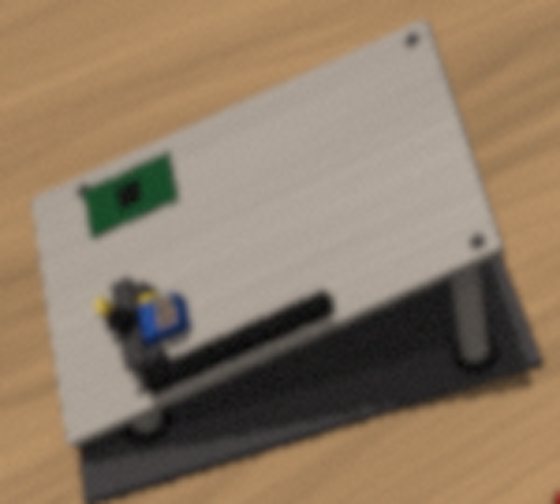

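View pics/zside0.png

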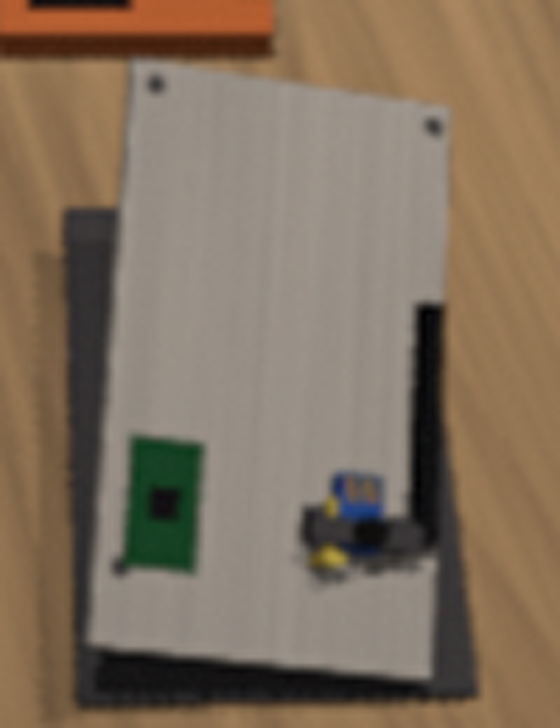

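View pics/zside1.png

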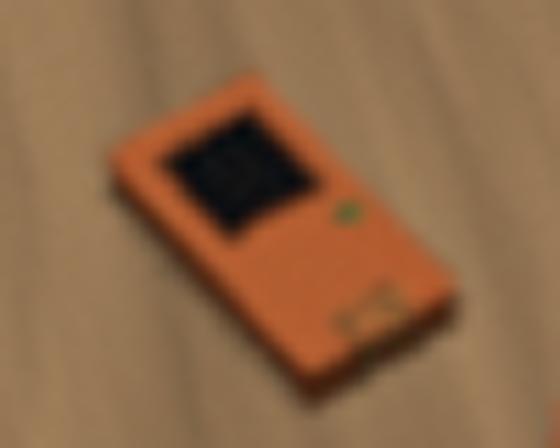

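View pics/zscene1.png

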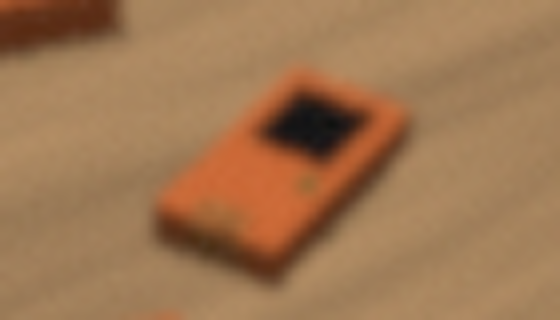

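```bash
python3 - <<'E'
from h import *
def fit(P):
    c=np.median(P,0)
    for _ in range(8):
        n=np.linalg.svd(P-c,full_matrices=False)[2][2]; e=(P-c)@n; P=P[abs(e)<.003] if _>2 else P[abs(e)<.01]; c=P.mean(0)
    return c,n*np.sign(n[2]),len(P)
def ray(K,T,u,v,c,n):
    d=T[:3,:3]@np.array([(u-K[0,2])/K[0,0],(v-K[1,2])/K[1,1],1]); o=T[:3,3]
    return o+d*((c-o)@n)/(d@n)
for c,poly,pts,s in [('scene',[(100,240),(185,200),(203,245),(160,262),(130,250)],None,(75,185,150/560)),('side',[(275,250),(315,255),(314,280),(300,310),(285,300)],None,(245,230,100/560))]:
    p,d,K,T=load(c+'0',c); W=cloud(d,K,T)
    m=np.zeros(d.shape,np.uint8); cv2.fillPoly(m,[np.array(poly)],1)
    cc,n,k=fit(W[(m>0)&(d>0)]); print(c,cc,n,k,np.degrees(np.arccos(n[2])))
    # corners in zoom pixels
    z={'scene':dict(tl=(428,22),tr=(500,248),br=(72,442),bl=(33,197),fend=(333,318),fstart=(172,388)),
       'side':dict(tl=(132,62),tr=(448,108),br=(430,680),bl=(88,643),fend=(418,305),fstart=(410,545))}[c]
    for kk,(a,b) in z.items():
        print(kk, ray(K,T,s[0]+(a+.5)*s[2]-.5,s[1]+(b+.5)*s[2]-.5,cc,n).round(4))
E
```

```text
scene [ 0.5594155  -0.11748556  0.09946119] [ 0.16622532 -0.41386238  0.89503468] 3307 26.487115772697692
tl [ 0.5279 -0.0335  0.1441]
tr [ 0.6525 -0.068   0.105 ]
br [ 0.5764 -0.2655  0.0279]
bl [ 0.4479 -0.233   0.0668]
fend [ 0.6206 -0.1435  0.076 ]
fstart [ 0.5907 -0.2175  0.0474]
side [ 0.56229395 -0.11329743  0.10126565] [ 0.16629018 -0.41462023  0.89467181] 1498 26.533694220316917
tl [ 0.5202 -0.0344  0.1456]
tr [ 0.6484 -0.0671  0.1067]
br [ 0.5717 -0.2679  0.0279]
bl [ 0.4435 -0.2334  0.0677]
fend [ 0.6107 -0.1381  0.0807]
fstart [ 0.579  -0.2214  0.048 ]
```

Request:
move_arm(
  series=[
    [[0,0,-0.75,0.44,-0.63,-0.04,1],[0,0,-0.75,0.44,-0.63,-0.04,1],[0,0,-0.75,0.44,-0.63,-0.04,1],[0,0,-0.75,0.44,-0.63,-0.04,1],[0,0,-0.75,0.44,-0.63,-0.04,1],[0,0,-0.75,0.44,-0.63,-0.04,1],[0,0,-0.75,0.44,-0.63,-0.04,1],[0,0,-0.75,0.44,-0.63,-0.04,1],[0,0,0,0,0,0,1]],
  ],
)

```text
time_s: 1.58
tcp_pos: [0.4439, 0.2703, 0.2732]
ee_rot: [[0.003, -0.945, -0.328], [0.002, -0.328, 0.945], [-1.0, -0.003, 0.001]]
wrist_force: [0.4, 0.2, -1.0]
gripper_width: 0.998
```

```bash
cat >> h.py <<'E'
def snap(n,cam='wrist'):
    from station import r,viewer
    pr=viewer.camera_params(cam); p,d=viewer.capture(cam)
    cv2.imwrite(f'pics/{n}.png',p[...,::-1]); np.savez(f'pics/{n}.npz',p=p,d=d,**pr); return p,d,pr['mtx'],pr['pose']
def fray(K,uv):
    uv=np.atleast_2d(uv).astype(float); x=(uv-[K[0,2],K[1,2]])/K[0,0]; th=np.hypot(*x.T); th=np.maximum(th,1e-9)
    return np.c_[x*(np.sin(th)/th)[:,None],np.cos(th)]
def fcloud(d,K,T):
    v,u=np.mgrid[:d.shape[0],:d.shape[1]]; D=fray(K,np.c_[u.ravel(),v.ravel()]); 
    X=D/D[:,2:]*d.ravel()[:,None]
    return (X@T[:3,:3].T+T[:3,3]).reshape(d.shape+(3,))
def onplane(K,T,uv,c,n):
    D=fray(K,uv)@T[:3,:3].T; o=T[:3,3]; return o+D*(((c-o)@n)/(D@n))[:,None]
def st():
    from station import r
    s=r.sense(); print('t',round(s['time_s'],3),'tcp',s['tcp_pos'].round(4) if hasattr(s['tcp_pos'],'round') else s['tcp_pos'],'F',np.round(s['wrist_force'],2),'g',round(s['gripper_width'],3)); print(np.round(s['ee_rot'],3).tolist(),np.round(s['joints'],1)); return s
E
python3 -c "
from h import *
st();snap('w1')"
```

```text
t 1.575 tcp [0.4439 0.2703 0.2732] F [ 0.41  0.15 -1.  ] g 0.998
[[0.003, -0.945, -0.328], [0.002, -0.328, 0.945], [-1.0, -0.003, 0.001]] [ 49.3  12.6 -16.    0.1 -61.2 -30.2]
```

View pics/w1.png

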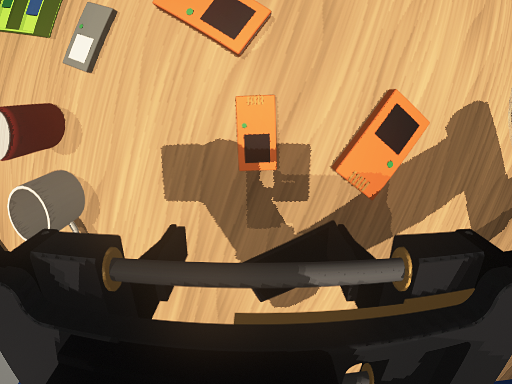

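The small module is at (257,132), with its gold contacts at the top (256,100) and its label at (257,148).

```bash
python3 - <<'E'
from h import *
p,d,K,T=load('w1','wrist')
hsv=cv2.cvtColor(p,cv2.COLOR_RGB2HSV)
m=((hsv[...,0]<25)&(hsv[...,1]>170)&(d>0)).astype(np.uint8); m[180:]=0; m[:,:225]=0;m[:,290:]=0
m=cv2.morphologyEx(m,cv2.MORPH_CLOSE,np.ones((9,9)));m=cv2.morphologyEx(m,cv2.MORPH_OPEN,np.ones((5,5)))
n,l,s,c=cv2.connectedComponentsWithStats(m); l0=l[115,256]; v,u=np.nonzero(l==l0)
W=fcloud(d,K,T); print('z',np.percentile(W[v,u,2],[5,50,95]),s[l0])
P=onplane(K,T,np.c_[u,v],np.array([0,0,.016]),np.array([0,0,1.]))
b=cv2.minAreaRect((P[:,:2]*1000).astype(np.float32)); print(b,cv2.boxPoints(b).round(1).tolist())
E
```

```text
z [0.01466279 0.01604425 0.01733309] [ 236   95   41   76 2238]
((462.4690856933594, 225.2647247314453), (46.03855895996094, 89.45984649658203), 20.79808807373047) [[425.1000061035156, 258.8999938964844], [456.79998779296875, 175.3000030517578], [499.8999938964844, 191.60000610351562], [468.1000061035156, 275.29998779296875]]
```

Request:
move_arm(
  series=[
    [[0,0,0.21,0.31,-0.75,-0.2,1],[0,0,0,0,0,-0.7,1],[0,0,0,0,0,-0.7,1],[0,0,0,0,0,-0.7,1],[0,0,0,0,0,-0.5,1],[0,0,0,0,0,0,1]],
  ],
)

```text
time_s: 2.38
tcp_pos: [0.4622, 0.2317, 0.1038]
ee_rot: [[0.011, -0.929, -0.369], [0.009, -0.369, 0.929], [-1.0, -0.013, 0.004]]
wrist_force: [-0.8, 1.2, 0.3]
gripper_width: 0.999
```

Request:
move_arm(
  series=[
    [[-0.065,0.08,-0.1,0.0,-0.11,-0.2,1],[0,0,0,0,0,-0.2,1],[0,0,0,0,0,-0.1,1],[0,0,0,0,0,0,1]],
  ],
)

```text
time_s: 2.88
tcp_pos: [0.4637, 0.2272, 0.0753]
ee_rot: [[0.005, -0.934, -0.358], [0.004, -0.358, 0.934], [-1.0, -0.006, 0.002]]
wrist_force: [-0.1, -0.6, -0.4]
gripper_width: 0.999
```

```bash
python3 -c "
from h import *
st();snap('w2')"
```

```text
t 2.875 tcp [0.4637 0.2272 0.0753] F [-0.07 -0.56 -0.41] g 0.999
[[0.005, -0.934, -0.358], [0.004, -0.358, 0.934], [-1.0, -0.006, 0.002]] [ 44.1  27.  -29.5   0.  -33.1 -23.2]
```

View pics/w2.png

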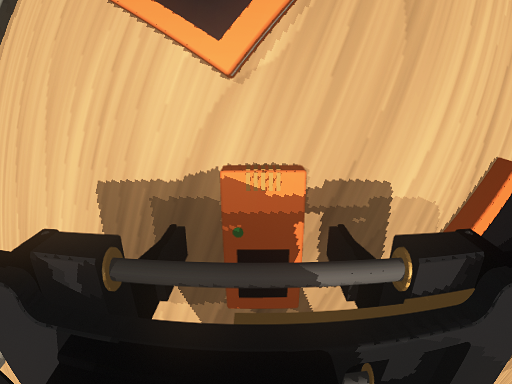

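Request:
move_arm(
  series=[
    [[0,0.02,0,-0.02,-0.02,-0.06,1],[0,0,0,0,0,0,0],[0,0,0,0,0,0,0],[0,0,0,0,0,0,0],[0,0,0,0,0,0,0],[0,0,0,0,0,0,0]],
  ],
)

```text
time_s: 3.68
tcp_pos: [0.4629, 0.2263, 0.0727]
ee_rot: [[0.003, -0.934, -0.358], [0.006, -0.358, 0.934], [-1.0, -0.005, 0.004]]
wrist_force: [-0.4, -0.3, -0.4]
gripper_width: 0.523
```

Request:
move_arm(
  series=[
    [[0,0,0,0,0,0.3,0],[0,0,0,0,0,0.7,0],[0,0,0,0,0,0.8,0],[0,0,0,0,0,0.8,0],[0,0,0,0,0,0.5,0],[0,0,0,0,0,0,0]],
  ],
)

```text
time_s: 4.42
tcp_pos: [0.4603, 0.2243, 0.262]
ee_rot: [[-0.002, -0.934, -0.357], [0.002, -0.357, 0.934], [-1.0, 0.001, 0.003]]
wrist_force: [-0.1, -0.4, -1.8]
gripper_width: 0.527
```

```bash
python3 - <<'E'
from h import *
from scipy.spatial.transform import Rotation as Ro
from scipy.optimize import least_squares
n0=np.array([.1663,-.4142,.8948])
D={'tl':(-.125,.165),'tr':(.014,.165),'br':(.014,-.065),'bl':(-.125,-.065)}
M={'scene':dict(tl=[.5279,-.0335,.1441],tr=[.6525,-.068,.105],br=[.5764,-.2655,.0279],bl=[.4479,-.233,.0668]),
'side':dict(tl=[.5202,-.0344,.1456],tr=[.6484,-.0671,.1067],br=[.5717,-.2679,.0279],bl=[.4435,-.2334,.0677])}
fr=[]
for c in M:
    A=np.array([[*D[k],0] for k in D]);B=np.array([M[c][k] for k in D])
    Ra,_=Ro.align_vectors(B-B.mean(0),A-A.mean(0)); o=B.mean(0)-Ra.apply(A.mean(0)); print(c,o.round(4),Ra.as_matrix().round(3).tolist()); fr.append((o,Ra))
o=(fr[0][0]+fr[1][0])/2; R=Ro.concatenate([f[1] for f in fr]).mean().as_matrix()
np.savez('deck.npz',o=o,R=R)
s=st()
Rt=np.c_[-R[:,2],-R[:,0],R[:,1]]
tgt=o+R@np.array([-.05,.11,.0727+.10])
print('tgt',tgt,'shift mm',(tgt-s['tcp_pos'])*1000,'rotvec deg',np.degrees(Ro.from_matrix(Rt@np.array(s['ee_rot']).T).as_rotvec()))
E
```

```text
scene [ 0.5854 -0.2076  0.053 ] [[0.925, 0.342, 0.166], [-0.25, 0.876, -0.414], [-0.287, 0.341, 0.895]]
side [ 0.5806 -0.2081  0.054 ] [[0.927, 0.336, 0.166], [-0.244, 0.877, -0.414], [-0.285, 0.344, 0.895]]
t 4.425 tcp [0.4603 0.2243 0.262 ] F [-0.07 -0.44 -1.84] g 0.527
[[-0.002, -0.934, -0.357], [0.002, -0.357, 0.934], [-1.0, 0.001, 0.003]] [ 44.1  12.6 -17.7  -0.2 -59.7 -23.1]
tgt [ 0.60271491 -0.17063087  0.25999   ] shift mm [ 142.37762968 -394.95204042   -1.99127223] rotvec deg [ 20.11855816  17.77231542 -38.20364526]
```

Request:
move_arm(
  series=[
    [[0.25,0.22,-0.48,0.237,-0.658,0,0],[0.25,0.22,-0.48,0.237,-0.658,0,0],[0.25,0.22,-0.48,0.237,-0.658,0,0],[0.25,0.22,-0.48,0.237,-0.658,0,0],[0.25,0.22,-0.48,0.237,-0.658,0,0],[0.25,0.22,-0.48,0.237,-0.658,0,0],[0.25,0.22,-0.48,0.237,-0.658,0,0],[0.25,0.22,-0.48,0.237,-0.658,0,0],[0.25,0.22,-0.48,0.237,-0.658,0,0],[0.25,0.22,-0.48,0.2,-0.5,0,0],[0,0,0,0,0,0,0]],
  ],
)

```text
time_s: 5.8
tcp_pos: [0.5954, -0.1727, 0.2363]
ee_rot: [[-0.193, -0.907, 0.375], [0.436, 0.263, 0.861], [-0.879, 0.33, 0.345]]
wrist_force: [-0.1, 0.7, -1.1]
gripper_width: 0.528
```

```bash
python3 -c "
from h import *
st();p,d,K,T=snap('w3'); st();cv2.imwrite('pics/w3z.png',cv2.resize(p[...,::-1],(800,600),interpolation=cv2.INTER_CUBIC))"
```

```text
t 5.8 tcp [ 0.5954 -0.1727  0.2363] F [-0.11  0.72 -1.13] g 0.528
[[-0.193, -0.907, 0.375], [0.436, 0.263, 0.861], [-0.879, 0.33, 0.345]] [-11.1  32.4  13.8 -23.  -88.9  -4.7]
t 5.85 tcp [ 0.5949 -0.1713  0.2363] F [ 0.13 -0.3  -2.13] g 0.522
[[-0.195, -0.907, 0.373], [0.436, 0.261, 0.861], [-0.878, 0.331, 0.345]] [-11.   32.3  13.7 -23.  -88.9  -4.7]
```

View pics/w3z.png

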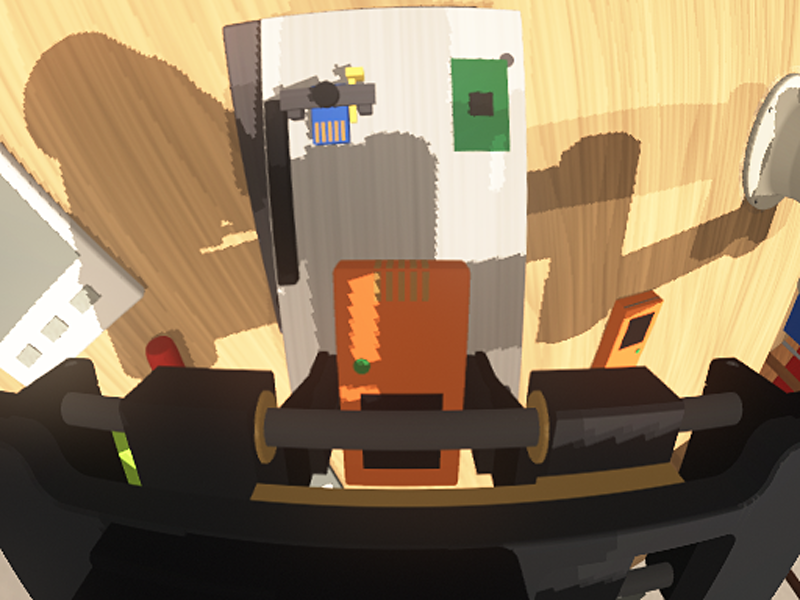

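```bash
python3 - <<'E'
from h import *
p,d,K,T=load('w3','wrist'); W=fcloud(d,K,T); z=np.load('deck.npz'); o,R=z['o'],z['R']
def fit(P):
    c=np.median(P,0)
    for i in range(8):
        n=np.linalg.svd(P-c,full_matrices=False)[2][2]; e=(P-c)@n; P=P[abs(e)<(.01 if i<3 else .003)]; c=P.mean(0)
    return c,n*np.sign(n[2]),len(P)
m=np.zeros(d.shape,np.uint8); cv2.fillPoly(m,[np.array([(195,100),(280,80),(280,20),(250,20),(330,150),(300,220),(330,220),(330,105),(245,100)])],1)
m[:]=0; m[95:160,195:275]=1; m[100:160,285:328]=1; m[15:95,245:280]=1
c,n,k=fit(W[(m>0)&(d>0)]); print('plane',c,n,k,'old offset',(c-o)@R[:,2])
# rectify onto plane in old deck axes made orthogonal to new n
y=R[:,1]-n*(n@R[:,1]); y/=np.linalg.norm(y); x=np.cross(y,n); Rn=np.c_[x,y,n]
o2=o-n*((o-c)@n)
np.savez('deckw.npz',o=o2,R=Rn)
# orthophoto 0.5mm/px of surface h
def ortho(h,f):
    xs=np.arange(-140,30,.3)/1000; ys=np.arange(180,-80,-.45)/1000
    xs=np.arange(-.14,.03,.0004); ys=np.arange(.11,-.08,-.0004)
    X,Y=np.meshgrid(xs,ys); P=o2+X[...,None]*x+Y[...,None]*y+h*n
    q=(P-T[:3,3])@T[:3,:3]; rr=np.hypot(q[...,0],q[...,1]); th=np.arctan2(rr,q[...,2])
    u=K[0,2]+K[0,0]*th*q[...,0]/rr; v=K[1,2]+K[0,0]*th*q[...,1]/rr
    im=cv2.remap(p,u.astype(np.float32),v.astype(np.float32),cv2.INTER_LINEAR)
    cv2.imwrite(f,cv2.resize(im[...,::-1],None,fx=1.25,fy=1.25)); print(im.shape)
ortho(0,'pics/o0.png'); ortho(.012,'pics/o12.png')
L=(W-o2)@Rn
mm=(d>0)&(abs(L[...,0])<.15)&(L[...,1]>-.08)&(L[...,1]<.09)
f=mm&(L[...,2]>.009)&(L[...,2]<.015)&(L[...,0]>-.012)&(L[...,0]<.02)&(L[...,1]>0)&(L[...,1]<.075)
print('fence top x',np.percentile(L[f][:,0],[3,50,97]),f.sum(),'z',np.median(L[f][:,2]))
E
```

```text
plane [ 0.5361711  -0.17339774  0.07745782] [ 0.16500519 -0.4167585   0.8939159 ] 10542 old offset -0.0005770508593631768
(475, 425, 3)
(475, 425, 3)
fence top x [0.00121907 0.00582965 0.0107392 ] 1181 z 0.011895385159723014
```

View pics/o0.png

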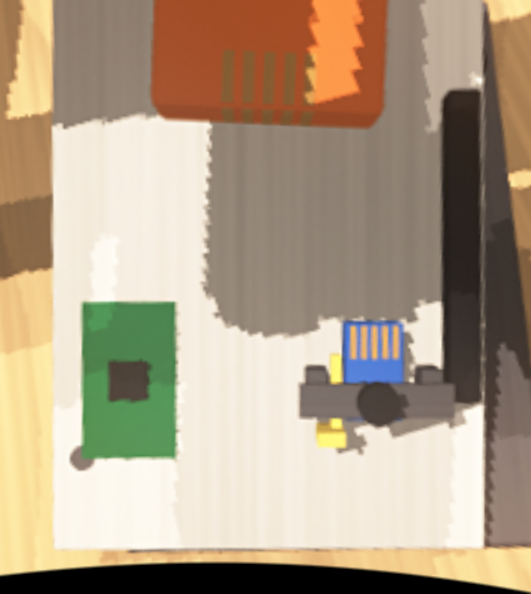

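View pics/o12.png

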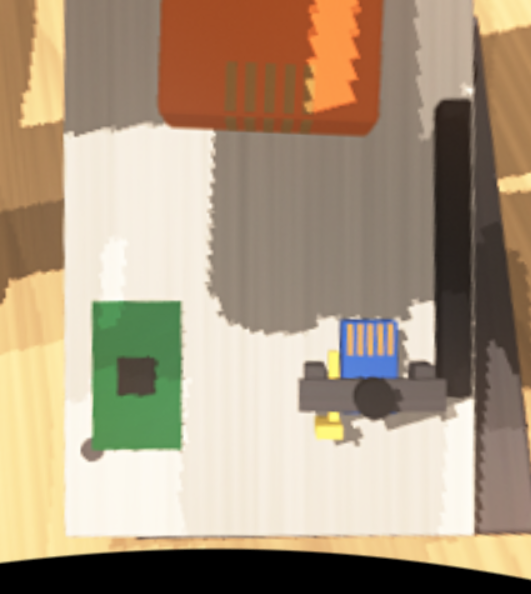

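The view shows fence, connector (blue, zoom (330,125)), stop with yellow pin, and the held module oriented contacts-down-slope. The fence face and deck edges put the frame about 1 mm off, so I'm correcting that and going down.

```bash
cat > go.py <<'E'
from h import *
from scipy.spatial.transform import Rotation as Ro
import sys
z=np.load('deckw.npz'); R=z['R']; o=z['o']+R@np.array([.0012,-.0008,0])
def go(t,ahead=.0727):
    s=st(); Rt=np.c_[-R[:,2],-R[:,0],R[:,1]]; cur=np.array(s['ee_rot']); pos=np.array(s['tcp_pos'])
    g=pos+cur[:,0]*ahead; print('point now in deck mm',((g-o)@R*1000).round(1))
    print('force deck',(np.array(s['wrist_force'])@R).round(2))
    tgt=o+R@(np.array(t)/1000+[0,0,ahead]); sh=(tgt-pos)*1000
    rv=np.degrees(Ro.from_matrix(Rt@cur.T).as_rotvec()); print('shift mm',sh.round(1),'units',(sh/60).round(3),'turn units',(rv/8).round(3))
    print('units per mm deck x,y,z',(R.T/60).round(5).tolist())
if __name__=='__main__': go([float(a) for a in sys.argv[1:4]],*[float(a) for a in sys.argv[4:5]])
E
python3 go.py -33 110 30
```

```text
t 5.85 tcp [ 0.5949 -0.1713  0.2363] F [ 0.13 -0.3  -2.13] g 0.522
[[-0.195, -0.907, 0.373], [0.436, 0.261, 0.861], [-0.878, 0.331, 0.345]] [-11.   32.3  13.7 -23.  -88.9  -4.7]
point now in deck mm [-54.2 100.9  78.2]
force deck [ 0.8  -0.96 -1.76]
shift mm [ 12.6  24.3 -44.9] units [ 0.21   0.404 -0.748] turn units [-0.128 -0.314  0.152]
units per mm deck x,y,z [[0.01543, -0.00411, -0.00477], [0.00566, 0.01458, 0.00575], [0.00275, -0.00695, 0.0149]]
```

Request:
move_arm(
  series=[
    [[-0.06,-0.16,0.08,0.1,0.2,-0.37,0],[-0.06,-0.15,0.07,0.1,0.2,-0.37,0],[0,0,0,0,0,0,0],[0,0,0,0,0,0,0]],
  ],
)

```text
time_s: 6.35
tcp_pos: [0.6051, -0.1432, 0.1885]
ee_rot: [[-0.171, -0.926, 0.337], [0.417, 0.242, 0.876], [-0.893, 0.29, 0.345]]
wrist_force: [0.4, -0.3, -1.0]
gripper_width: 0.523
```

```bash
python3 go.py -33 110 4
```

```text
t 6.35 tcp [ 0.6051 -0.1432  0.1885] F [ 0.39 -0.32 -0.98] g 0.523
[[-0.171, -0.926, 0.337], [0.417, 0.242, 0.876], [-0.893, 0.29, 0.345]] [ -8.2  33.8   9.7 -23.2 -81.   -2.8]
point now in deck mm [-35.7 111.5  25.4]
force deck [ 0.72 -0.49 -0.68]
shift mm [ -1.9   7.  -20.3] units [-0.031  0.117 -0.338] turn units [-0.011 -0.03  -0.032]
units per mm deck x,y,z [[0.01543, -0.00411, -0.00477], [0.00566, 0.01458, 0.00575], [0.00275, -0.00695, 0.0149]]
```

Request:
move_arm(
  series=[
    [[-0.01,-0.03,-0.03,-0.015,0.055,-0.16,0],[0,0,0,-0.015,0.05,-0.15,0],[0,0,0,0,0,0,0],[0,0,0,0,0,0,0]],
  ],
)

```text
time_s: 6.85
tcp_pos: [0.6032, -0.1369, 0.1704]
ee_rot: [[-0.162, -0.927, 0.339], [0.416, 0.247, 0.875], [-0.895, 0.283, 0.345]]
wrist_force: [0.9, -0.3, -2.4]
gripper_width: 0.525
```

```bash
python3 go.py -33 110 0; python3 -c "
from h import *
snap('s4','side');snap('w4')
p=load('s4','')[0];cv2.imwrite('pics/s4z.png',cv2.resize(p[200:370,220:360,::-1],None,fx=4,fy=3.5,interpolation=cv2.INTER_CUBIC))"
```

```text
t 6.85 tcp [ 0.6032 -0.1369  0.1704] F [ 0.94 -0.34 -2.36] g 0.525
[[-0.162, -0.927, 0.339], [0.416, 0.247, 0.875], [-0.895, 0.283, 0.345]] [ -7.8  34.3   7.9 -23.5 -78.2  -2.4]
point now in deck mm [-33.2 110.1   6.2]
force deck [ 1.63 -0.79 -1.81]
shift mm [-0.7  2.4 -5.7] units [-0.012  0.04  -0.096] turn units [0.005 0.019 0.003]
units per mm deck x,y,z [[0.01543, -0.00411, -0.00477], [0.00566, 0.01458, 0.00575], [0.00275, -0.00695, 0.0149]]
```

View pics/s4z.png

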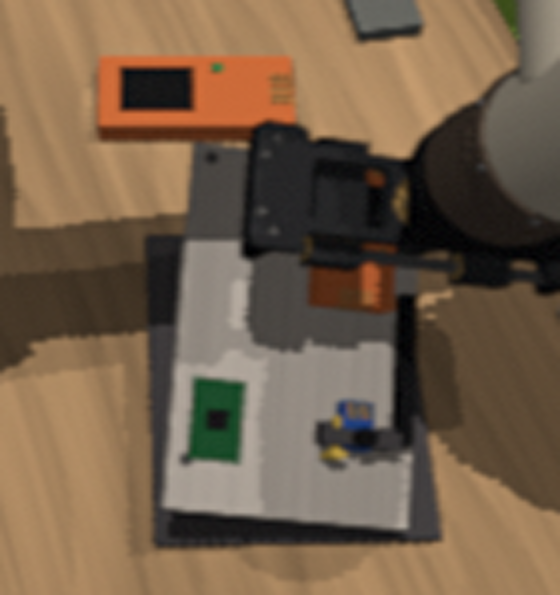

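View pics/w4.png

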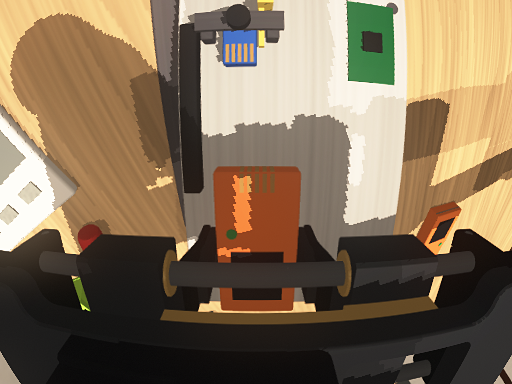

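Module is 6 mm over the deck, square to the fence (wrist view, 215–300 px wide at rows 170–310). Lowering carefully.

Request:
move_arm(
  series=[
    [[0,0.01,0,-0.008,0.025,-0.06,0],[0,0,0,0,0.003,-0.012,0],[0,0,0,0,0,0,0]],
  ],
)

```text
time_s: 7.32
tcp_pos: [0.6029, -0.1353, 0.1661]
ee_rot: [[-0.163, -0.926, 0.34], [0.416, 0.248, 0.875], [-0.894, 0.284, 0.345]]
wrist_force: [1.4, 0.1, -0.4]
gripper_width: 0.529
```

```bash
python3 go.py -33 110 0
```

```text
t 7.325 tcp [ 0.6029 -0.1353  0.1661] F [ 1.36  0.08 -0.41] g 0.529
[[-0.163, -0.926, 0.34], [0.416, 0.248, 0.875], [-0.894, 0.284, 0.345]] [ -7.6  34.5   7.5 -23.6 -77.7  -2.3]
point now in deck mm [-32.7 109.9   1.6]
force deck [ 1.36  0.39 -0.18]
shift mm [-0.3  0.8 -1.4] units [-0.006  0.014 -0.023] turn units [0.005 0.013 0.005]
units per mm deck x,y,z [[0.01543, -0.00411, -0.00477], [0.00566, 0.01458, 0.00575], [0.00275, -0.00695, 0.0149]]
```

Request:
move_arm(
  series=[
    [[0,0.01,0,-0.004,0.01,-0.02,0],[0,0,0,0,0,0,0]],
  ],
)

```text
time_s: 7.58
tcp_pos: [0.6027, -0.1347, 0.1648]
ee_rot: [[-0.164, -0.926, 0.34], [0.416, 0.248, 0.875], [-0.894, 0.285, 0.345]]
wrist_force: [-0.5, -0.3, -1.5]
gripper_width: 0.524
```

```bash
python3 go.py -33 110 0
```

```text
t 7.575 tcp [ 0.6027 -0.1347  0.1648] F [-0.46 -0.27 -1.53] g 0.524
[[-0.164, -0.926, 0.34], [0.416, 0.248, 0.875], [-0.894, 0.285, 0.345]] [ -7.6  34.6   7.4 -23.6 -77.7  -2.4]
point now in deck mm [-32.8 109.9   0.2]
force deck [ 0.08 -0.92 -1.33]
shift mm [-0.1  0.2 -0.1] units [-0.002  0.003 -0.002] turn units [0.005 0.002 0.005]
units per mm deck x,y,z [[0.01543, -0.00411, -0.00477], [0.00566, 0.01458, 0.00575], [0.00275, -0.00695, 0.0149]]
```

Request:
move_arm(
  series=[
    [[0,0,0,-0.003,0.008,-0.016,0],[0,0,0,0,0,0,0]],
  ],
)

```text
time_s: 7.82
tcp_pos: [0.6028, -0.1346, 0.1645]
ee_rot: [[-0.163, -0.926, 0.34], [0.416, 0.248, 0.875], [-0.895, 0.284, 0.345]]
wrist_force: [-0.4, -0.1, -1.6]
gripper_width: 0.524
```

```bash
python3 go.py -33 110 0
```

```text
t 7.825 tcp [ 0.6028 -0.1346  0.1645] F [-0.38 -0.12 -1.6 ] g 0.524
[[-0.163, -0.926, 0.34], [0.416, 0.248, 0.875], [-0.895, 0.284, 0.345]] [ -7.6  34.6   7.4 -23.6 -77.5  -2.3]
point now in deck mm [-32.5 109.9  -0. ]
force deck [ 0.14 -0.79 -1.44]
shift mm [-0.3  0.1  0.1] units [-0.005  0.001  0.002] turn units [0.01  0.013 0.005]
units per mm deck x,y,z [[0.01543, -0.00411, -0.00477], [0.00566, 0.01458, 0.00575], [0.00275, -0.00695, 0.0149]]
```

Request:
move_arm(
  series=[
    [[0,0,0,-0.003,0.008,-0.018,0],[0,0,0,0,0,0,0]],
  ],
)

```text
time_s: 8.07
tcp_pos: [0.6031, -0.1346, 0.1643]
ee_rot: [[-0.162, -0.927, 0.339], [0.415, 0.248, 0.875], [-0.895, 0.282, 0.344]]
wrist_force: [-0.5, 0.2, -0.3]
gripper_width: 0.521
```

```bash
python3 go.py -33 110 0
```

```text
t 8.075 tcp [ 0.6031 -0.1346  0.1643] F [-0.45  0.18 -0.35] g 0.521
[[-0.162, -0.927, 0.339], [0.415, 0.248, 0.875], [-0.895, 0.282, 0.344]] [ -7.5  34.5   7.4 -23.6 -77.4  -2.3]
point now in deck mm [-32.1 109.9  -0.2]
force deck [-0.36 -0.12 -0.46]
shift mm [-0.6  0.1  0.3] units [-0.009  0.001  0.005] turn units [0.017 0.026 0.004]
units per mm deck x,y,z [[0.01543, -0.00411, -0.00477], [0.00566, 0.01458, 0.00575], [0.00275, -0.00695, 0.0149]]
```

It stopped descending, so it's seated. Releasing now, then rising along the normal.

Request:
move_arm(
  series=[
    [[0,0,0,0,0,0,1],[0,0,0,0,0,0,1],[0,0,0,0,0,0,1],[0,0,0,0,0,0,1]],
  ],
)

```text
time_s: 8.57
tcp_pos: [0.6027, -0.1339, 0.1637]
ee_rot: [[-0.163, -0.926, 0.339], [0.416, 0.248, 0.875], [-0.895, 0.284, 0.345]]
wrist_force: [0.5, 0.7, -0.3]
gripper_width: 0.893
```

```bash
python3 go.py -33 110 0;python3 -c "
from h import *
snap('w5')"
```

```text
t 8.575 tcp [ 0.6027 -0.1339  0.1637] F [ 0.51  0.72 -0.31] g 0.893
[[-0.163, -0.926, 0.339], [0.416, 0.248, 0.875], [-0.895, 0.284, 0.345]] [ -7.5  34.6   7.3 -23.6 -77.4  -2.3]
point now in deck mm [-32.5 110.2  -1. ]
force deck [ 0.39  0.69 -0.49]
shift mm [-0.2 -0.6  0.9] units [-0.003 -0.01   0.016] turn units [0.008 0.015 0.003]
units per mm deck x,y,z [[0.01543, -0.00411, -0.00477], [0.00566, 0.01458, 0.00575], [0.00275, -0.00695, 0.0149]]
```

View pics/w5.png

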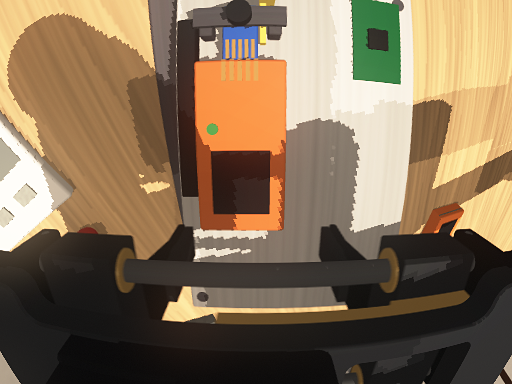

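The module slid into the corner against fence and connector: wrist view (195–287, 60–230), tell-tale still proud. Now I move behind it and shut the fingers.

Request:
move_arm(
  series=[
    [[0,0,0,0,0,0,1],[0,0,0,0.2,0.065,0.03,1],[0,0,0,0,0,0,1],[0,0,0,0,0,0,0],[0,0,0,0,0,0,0],[0,0,0,0,0,0,0],[0,0,0,0,0,0,0],[0,0,0,0,0,0,0],[0,0,0,0,0,0,0],[0,0,0,0,0,0,0]],
  ],
)

```text
time_s: 9.88
tcp_pos: [0.6155, -0.1297, 0.1657]
ee_rot: [[-0.163, -0.926, 0.339], [0.416, 0.247, 0.875], [-0.895, 0.284, 0.345]]
wrist_force: [0.4, 0.4, 0.2]
gripper_width: 0.285
```

```bash
python3 go.py -23 107 2.5 .07;python3 -c "
from h import *
p=snap('w6')[0];cv2.imwrite('pics/w6z.png',cv2.resize(p[:300,130:360,::-1],None,fx=2,fy=2,interpolation=cv2.INTER_CUBIC))"
```

```text
t 9.875 tcp [ 0.6155 -0.1297  0.1657] F [0.4  0.42 0.19] g 0.285
[[-0.163, -0.926, 0.339], [0.416, 0.247, 0.875], [-0.895, 0.284, 0.345]] [ -7.   35.4   9.2 -23.7 -78.2  -3.2]
point now in deck mm [-22.3 118.9   3.7]
force deck [0.21 0.57 0.06]
shift mm [-4.8 -9.8 -5.1] units [-0.08  -0.164 -0.084] turn units [0.008 0.014 0.003]
units per mm deck x,y,z [[0.01543, -0.00411, -0.00477], [0.00566, 0.01458, 0.00575], [0.00275, -0.00695, 0.0149]]
```

View pics/w6z.png

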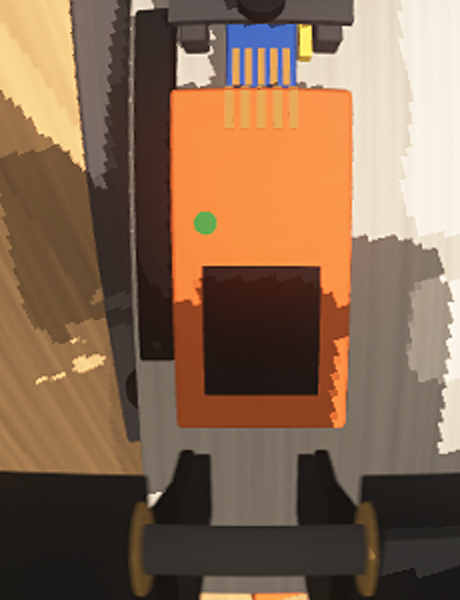

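Module is square, resting on the connector (zoom row 88), with the yellow pin still proud. Closing and approaching.

Request:
move_arm(
  series=[
    [[0,0,0,0,0,0,0],[0,0,0,0,0,0,0],[0,0,0,0,0,0,0],[0,0,0,0,0,0,0],[0,0,0,-0.023,-0.058,-0.023,0],[0,0,0,-0.023,-0.058,-0.023,0],[0,0,0,0,0,0,0]],
  ],
)

```text
time_s: 10.8
tcp_pos: [0.6125, -0.1372, 0.1626]
ee_rot: [[-0.163, -0.926, 0.34], [0.416, 0.247, 0.875], [-0.895, 0.284, 0.345]]
wrist_force: [-0.4, -0.6, 0.3]
gripper_width: 0.004
```

```bash
python3 go.py -23 107 2.5 .07;python3 -c "
from h import *
p=snap('w7')[0];cv2.imwrite('pics/w7z.png',cv2.resize(p[:300,130:360,::-1],None,fx=2,fy=2,interpolation=cv2.INTER_CUBIC))"
```

```text
t 10.8 tcp [ 0.6125 -0.1372  0.1626] F [-0.42 -0.56  0.3 ] g 0.004
[[-0.163, -0.926, 0.34], [0.416, 0.247, 0.875], [-0.895, 0.284, 0.345]] [ -7.7  35.5   8.9 -23.5 -78.1  -2.5]
point now in deck mm [-22.4 110.2   3.6]
force deck [-0.34 -0.53  0.43]
shift mm [-1.7 -2.3 -2. ] units [-0.028 -0.038 -0.033] turn units [0.008 0.011 0.003]
units per mm deck x,y,z [[0.01543, -0.00411, -0.00477], [0.00566, 0.01458, 0.00575], [0.00275, -0.00695, 0.0149]]
```

View pics/w7z.png

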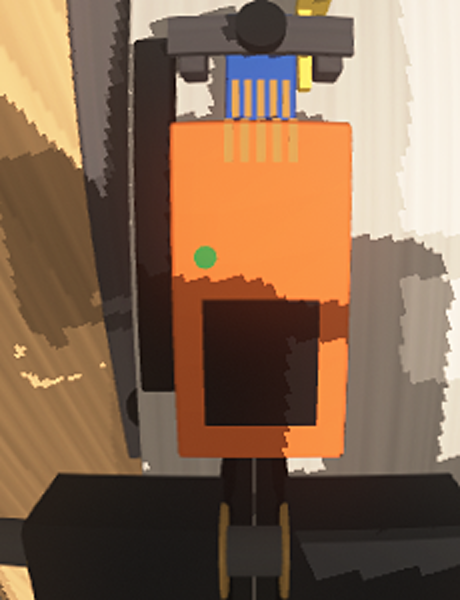

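Request:
move_arm(
  series=[
    [[0,0,0,-0.012,-0.03,-0.012,0],[0,0,0,-0.012,-0.03,-0.012,0],[0,0,0,-0.012,-0.03,-0.012,0]],
  ],
)

```text
time_s: 11.22
tcp_pos: [0.6112, -0.1405, 0.1614]
ee_rot: [[-0.161, -0.927, 0.338], [0.419, 0.246, 0.874], [-0.894, 0.283, 0.349]]
wrist_force: [1.1, 5.3, 2.4]
gripper_width: 0.005
```

```bash
python3 go.py -23 93.5 2.5 .07
```

```text
t 11.225 tcp [ 0.6112 -0.1405  0.1614] F [1.06 5.32 2.36] g 0.005
[[-0.161, -0.927, 0.338], [0.419, 0.246, 0.874], [-0.894, 0.283, 0.349]] [ -8.1  35.6   8.8 -23.6 -78.   -1.9]
point now in deck mm [-22.3 106.8   3.7]
force deck [-1.01  5.83  0.06]
shift mm [ -5.1 -10.8  -5.5] units [-0.084 -0.18  -0.091] turn units [-0.018  0.032 -0.   ]
units per mm deck x,y,z [[0.01543, -0.00411, -0.00477], [0.00566, 0.01458, 0.00575], [0.00275, -0.00695, 0.0149]]
```

Request:
move_arm(
  series=[
    [[0,0,0,-0.017,-0.044,-0.017,0],[0,0,0,-0.017,-0.044,-0.017,0],[0,0,0,-0.017,-0.044,-0.017,0]],
  ],
)

```text
time_s: 11.6
tcp_pos: [0.6085, -0.1474, 0.1587]
ee_rot: [[-0.16, -0.928, 0.337], [0.42, 0.245, 0.874], [-0.893, 0.281, 0.351]]
wrist_force: [0.9, 5.4, 2.1]
gripper_width: 0.007
```

```bash
python3 go.py -23 92.5 2.5 .07
```

```text
t 11.6 tcp [ 0.6085 -0.1474  0.1587] F [0.87 5.43 2.09] g 0.007
[[-0.16, -0.928, 0.337], [0.42, 0.245, 0.874], [-0.893, 0.281, 0.351]] [ -8.7  35.7   8.7 -23.6 -77.9  -1.1]
point now in deck mm [-22.3  99.1   3.8]
force deck [-1.13  5.77 -0.25]
shift mm [-2.7 -4.8 -3.1] units [-0.045 -0.08  -0.052] turn units [-0.031  0.043 -0.006]
units per mm deck x,y,z [[0.01543, -0.00411, -0.00477], [0.00566, 0.01458, 0.00575], [0.00275, -0.00695, 0.0149]]
```

The module is moving under about 6 N, with about 6.5 mm to go.

Request:
move_arm(
  series=[
    [[0,0,0,-0.013,-0.035,-0.013,0],[0,0,0,-0.012,-0.03,-0.012,0]],
  ],
)

```text
time_s: 11.85
tcp_pos: [0.6071, -0.1513, 0.1572]
ee_rot: [[-0.16, -0.928, 0.337], [0.421, 0.245, 0.873], [-0.893, 0.281, 0.352]]
wrist_force: [0.9, 4.9, 3.5]
gripper_width: 0.008
```

```bash
python3 go.py -23 92.5 2.5 .07;python3 -c "
from h import *
p=snap('w8')[0];cv2.imwrite('pics/w8z.png',cv2.resize(p[:300,130:360,::-1],None,fx=2,fy=2,interpolation=cv2.INTER_CUBIC))"
```

```text
t 11.85 tcp [ 0.6071 -0.1513  0.1572] F [0.94 4.88 3.45] g 0.008
[[-0.16, -0.928, 0.337], [0.421, 0.245, 0.873], [-0.893, 0.281, 0.352]] [ -9.1  35.8   8.6 -23.6 -77.9  -0.7]
point now in deck mm [-22.3  94.8   3.8]
force deck [-1.32  5.78  1.21]
shift mm [-1.2 -0.9 -1.7] units [-0.021 -0.016 -0.028] turn units [-0.038  0.045 -0.004]
units per mm deck x,y,z [[0.01543, -0.00411, -0.00477], [0.00566, 0.01458, 0.00575], [0.00275, -0.00695, 0.0149]]
```

View pics/w8z.png

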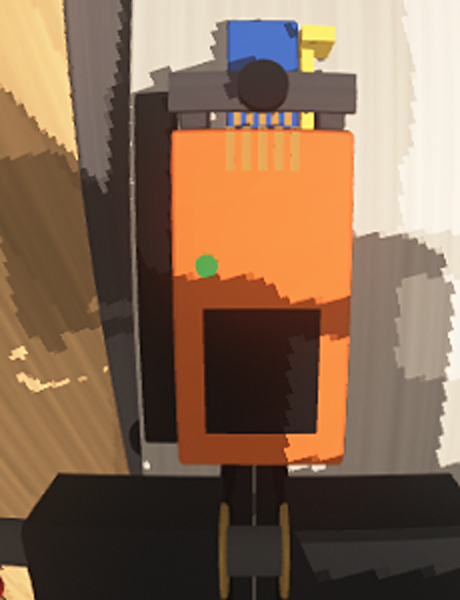

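Request:
move_arm(
  series=[
    [[0,0,0,-0.011,-0.029,-0.011,0],[0,0,0,-0.008,-0.022,-0.009,0]],
  ],
)

```text
time_s: 12.15
tcp_pos: [0.6069, -0.1517, 0.1572]
ee_rot: [[-0.157, -0.928, 0.337], [0.427, 0.244, 0.871], [-0.891, 0.28, 0.358]]
wrist_force: [2.2, 8.6, 3.8]
gripper_width: 0.006
```

```bash
python3 go.py -23 92.5 2.5 .07;python3 -c "
from h import *
p=snap('w9')[0];cv2.imwrite('pics/w9z.png',cv2.resize(p[:120,180:320,::-1],None,fx=5,fy=5,interpolation=cv2.INTER_CUBIC))"
```

```text
t 12.15 tcp [ 0.6069 -0.1517  0.1572] F [2.23 8.65 3.76] g 0.006
[[-0.157, -0.928, 0.337], [0.427, 0.244, 0.871], [-0.891, 0.28, 0.358]] [ -9.2  35.8   8.6 -23.9 -77.9  -0.4]
point now in deck mm [-22.3  94.7   3.9]
force deck [-1.15  9.62  0.12]
shift mm [-1.1 -0.5 -1.6] units [-0.018 -0.008 -0.026] turn units [-0.079  0.066  0.001]
units per mm deck x,y,z [[0.01543, -0.00411, -0.00477], [0.00566, 0.01458, 0.00575], [0.00275, -0.00695, 0.0149]]
```

View pics/w9z.png

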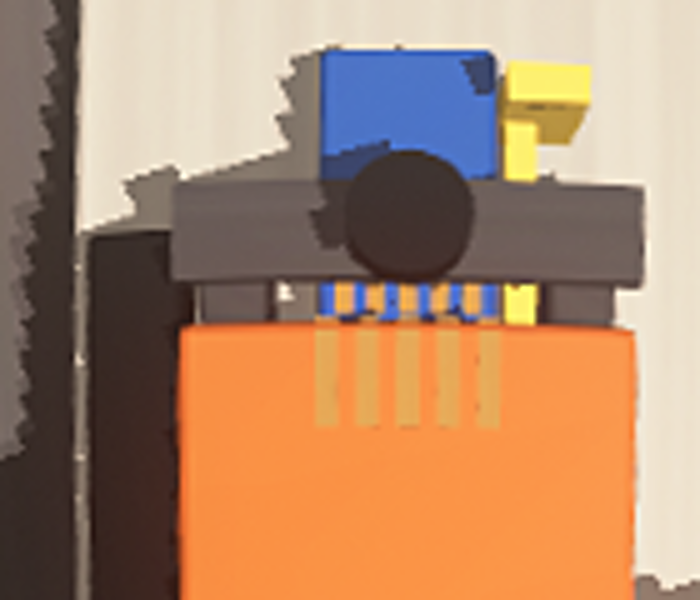

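It met the stop: no travel and the force rose to 9.6 N. One more gentle press will confirm, then I back off.

Request:
move_arm(
  series=[
    [[0,0,0,-0.013,-0.033,-0.013,0],[0,0,0,-0.013,-0.033,-0.013,0]],
  ],
)

```text
time_s: 12.45
tcp_pos: [0.6066, -0.1521, 0.1571]
ee_rot: [[-0.154, -0.93, 0.335], [0.432, 0.242, 0.869], [-0.888, 0.278, 0.365]]
wrist_force: [2.6, 10.2, 5.6]
gripper_width: 0.005
```

```bash
python3 go.py -23 92.5 2.5 .07
```

```text
t 12.45 tcp [ 0.6066 -0.1521  0.1571] F [ 2.57 10.24  5.65] g 0.005
[[-0.154, -0.93, 0.335], [0.432, 0.242, 0.869], [-0.888, 0.278, 0.365]] [ -9.4  35.8   8.6 -24.2 -78.   -0. ]
point now in deck mm [-22.3  94.7   3.9]
force deck [-1.76 11.78  1.2 ]
shift mm [-0.8 -0.1 -1.5] units [-0.013 -0.001 -0.025] turn units [-0.126  0.092 -0.   ]
units per mm deck x,y,z [[0.01543, -0.00411, -0.00477], [0.00566, 0.01458, 0.00575], [0.00275, -0.00695, 0.0149]]
```

Request:
move_arm(
  series=[
    [[0,0,0,0.04,0.1,0.04,0],[0,0,0,0.06,0.15,0.06,0],[0,0,0,0.06,0.15,0.06,0],[0,0,0,0.1,-0.2,0.45,0],[0,0,0,0.1,-0.1,0.6,0],[0,0,0,0,0,0.3,0],[0,0,0,0,0,0,0]],
  ],
)

```text
time_s: 13.32
tcp_pos: [0.627, -0.1478, 0.2477]
ee_rot: [[-0.16, -0.927, 0.338], [0.427, 0.244, 0.871], [-0.89, 0.284, 0.357]]
wrist_force: [-0.3, 0.4, 0.7]
gripper_width: 0.006
```

```bash
python3 go.py -23 92.5 2.5 .07; python3 - <<'E'
from h import *
from go import R,o
p,d,K,T=snap('w10'); cv2.imwrite('pics/w10z.png',cv2.resize(p[:,130:360,::-1][:290],None,fx=2,fy=2,interpolation=cv2.INTER_CUBIC))
hsv=cv2.cvtColor(p,cv2.COLOR_RGB2HSV); W=(fcloud(d,K,T)-o)@R
m=((hsv[...,0]<25)&(hsv[...,1]>150)&(d>0)&(abs(W[...,2]-.016)<.004)&(W[...,0]>-.08)&(W[...,0]<.01)&(W[...,1]>-.03)).astype(np.uint8)
v,u=np.nonzero(m); P=(onplane(K,T,np.c_[u,v],o+R[:,2]*.016,R[:,2])-o)@R
b=cv2.minAreaRect((P[:,:2]*1000).astype(np.float32)); print(b,cv2.boxPoints(b).round(1).tolist(),'z',np.percentile(W[m>0][:,2],[5,50,95]))
snap('s10','side'); snap('c10','scene')
p=load('c10','')[0];cv2.imwrite('pics/c10z.png',cv2.resize(p[180:320,70:240,::-1],None,fx=4,fy=4,interpolation=cv2.INTER_CUBIC))
E
```

```text
t 13.325 tcp [ 0.627  -0.1478  0.2477] F [-0.28  0.41  0.74] g 0.006
[[-0.16, -0.927, 0.338], [0.427, 0.244, 0.871], [-0.89, 0.284, 0.357]] [ -8.6  32.8  16.9 -23.5 -88.3  -5.7]
point now in deck mm [-30.8 136.1  86.5]
force deck [-0.57  0.52  0.45]
shift mm [-21.2  -4.4 -92.1] units [-0.353 -0.073 -1.535] turn units [-0.08   0.039  0.001]
units per mm deck x,y,z [[0.01543, -0.00411, -0.00477], [0.00566, 0.01458, 0.00575], [0.00275, -0.00695, 0.0149]]
((-22.78009033203125, 27.522075653076172), (45.610774993896484, 112.34550476074219), 0.004886025097221136) [[-45.599998474121094, 83.69999694824219], [-45.599998474121094, -28.700000762939453], [0.0, -28.600000381469727], [0.0, 83.69999694824219]] z [0.01468641 0.01594082 0.01715095]
```

View pics/w10z.png

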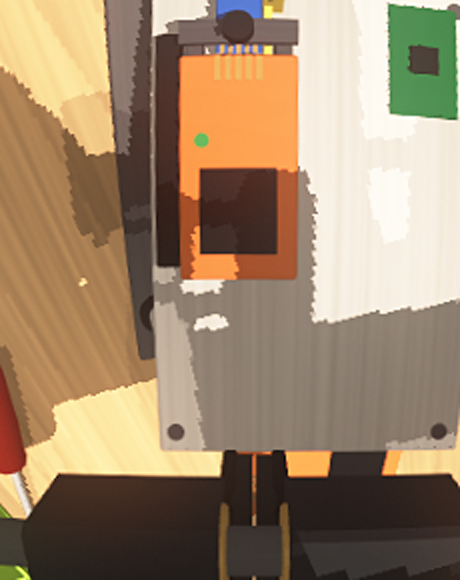

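View pics/c10z.png

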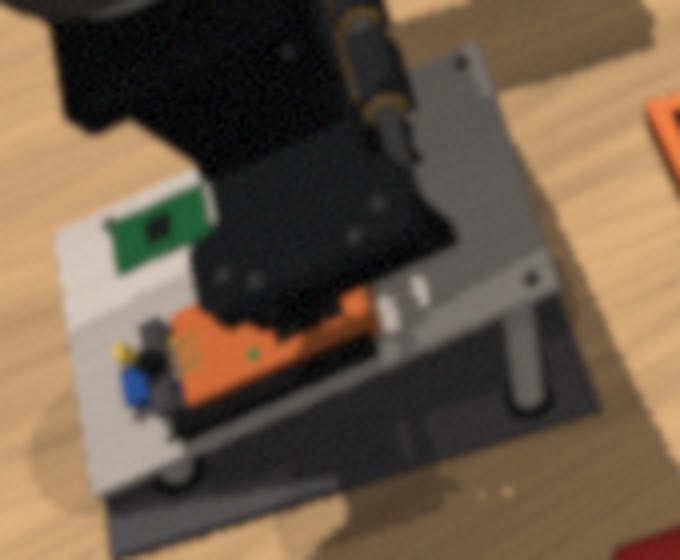

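View pics/s10.png

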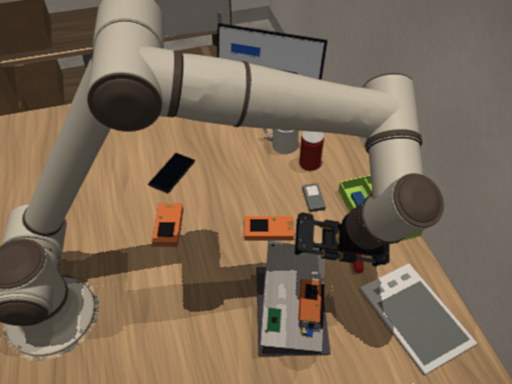

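The wrist view shows the module square along the fence, trailing edge at deck y = 83.7 mm and x from −45.6 to 0 mm. Its contact end is therefore at −6.3 mm, against the stop posts, and the yellow pin shows behind the bridge. The arm is clear and the other objects look unmoved, so I'm handing in.

```bash
python3 -c "
from station import r
print(r.finish_job())"
```

```text
the job is handed in; nothing more can be done
None
```

I set the smallest orange module on the upper part of the deck, contacts down the slope, and let it go. It slid into the corner between fence and connector by itself. I then pushed it down with closed fingers at about 6 N until it met the steel stop, where the force rose to about 12 N with no further travel. After that I backed the arm off clear of everything and handed the job in at about 13.5 s.

**Last checks (wrist camera):**
- **Position:** the contact end is at deck y ≈ -6.3 mm. This agrees with the stop face I had seen at about -6 mm beforehand.
- **Fence and tilt:** the module spans x from -45.6 to 0 mm and its top is 15.9 mm above the deck. It is snug to the fence and flat, and looks square by eye.
- **Tell-tale:** by eye, the yellow pin has moved back about 4 mm behind the bridge. I could not measure it directly.
- **Other objects:** everything I could see was where it started; the arm hid part of the final side view.

**Check that failed:** the automatic rectangle fit came out 112 mm long instead of 90 mm, because it also caught other orange or yellow pixels near the stop. I ignored its length and its squareness angle, and used only its trailing edge and its sides.

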